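Wedge up the levelling platform

ROBOT

A 7-joint arm with a two-finger parallel gripper is mounted at the origin on a cart in front of the work surface, level with it; the furniture and walls round the work are solid. World frame = base frame: x ahead of the robot, y to its left, z up, the work surface at z = 0. Lengths are in m, angles in rad, forces in N, time in s.
With the tool pointing down it reaches from about 0.4 to 0.85 m from the base axis. Payload 4.5 kg.
Tool frame: the origin (TCP) lies on the centre line of the jaws, within the pads' length; the fingertips stand 8 mm ahead of it and the grasp point (between the pads) lies 11 mm behind it; z points along the fingers, x is the direction in which the jaws open and shut, and the axes are right-handed (so a half turn about z gives the same grasp; the last joint's range is limited). The gripper opens to 88 mm and grips with 3 to 60 N. Pads are 18 mm wide; open, the fingers measure 123 mm over their backs; the gripper's body (75 mm by 187 mm) begins 45 mm behind the grasp point.
Start: joints at [-1.26, 0.689, -0.195, 1.565, 0.157, 0.902, -0.215], TCP at [0.171, 0.601, 0.247] pointing down, gripper open.
Joint ranges: [-3.01, 3.01], [-0.46, 2.08], [-1.47, 1.51], [0.13, 2.56], [-1, 4.14], [0.04, 2.09], [-2.66, 2.66]. Speed limits (rad/s): [2.57, 2.57, 3.14, 3.14, 3.14, 3.14, 3.14].

INTERFACE

Orientations are given as a unit quaternion [x, y, z, w].
In Python, from plant import get_state, snapshot, finish_job, boxes_of, pinpoint gives the robot as it stands.
- The arm moves only by the shell command python3 -m creep 'ROWS' [FORCE]. ROWS is JSON, a list of rows, each an object with "hand": the finger opening in m, from 0 to 0.0881; "slide": the shift along the tool's x, y, z in m, a list of three; "turn": the turn about the tool's z in degrees. A call has 1 to 5 rows; each row shifts and turns the commanded pose from where the row before left it, along the tool's axes as they then stand; what a row does not reach is not made up. A row lasts 1/8 s, in which the tool goes at most 62.5 mm and 10.7 degrees, less where a joint would pass 70% of its speed; a pose out of reach is approached as far as the arm can. A call is refused whole if a number of a shift passes 0.0625 or a number of a turn 10.7, either way. A call with a gripper value outside its range is refused whole. The fingers move at their own pace and stop on an object; FORCE is the grip in N (left out, the last holds). Time passes only in rows, so rows that do not move let the fingers close. It gives the time, the measured TCP pose, the force and the opening at its end, in the units of the state.
- get_state(): the state, without advancing time (a new reading comes with each control period).
- snapshot(name): name is "side" or "top" or "wrist"; returns a dict with "frame" (420x560x3 uint8, red, green, blue), "depth" (420x560 float32, m along the optical axis (not along the pixel's ray), 0 where there is no reading), "mtx" (3x3 intrinsics, pixels), "k1" (the pictures are not rectified: a ray, as slopes to the right and down, at radius r is drawn at 1 + k1 r^2 times it, then the intrinsics apply), "camera_from_world" (4x4, takes a point from world to camera coordinates). Camera axes: x right, y down, z forward; pixel columns grow to the right and rows downward; lengths in m; the calibration is good to about 2 mm. A picture is of the moment at which its call begins.
- finish_job(): hands the job in, once; it reports no verdict.
Trained networks look in a picture, given as the dict that the camera call returned (one of the last four; its "shot" number tells which), for a name from the list of things; names that differ only in an ending like _2 or _b are one class to them, and where a whole thing is asked for, a point or a joint stands for the part that bears it (a point fixed in the world has none). Each returns a list of dicts, best first, with "conf" (0 to 1); they miss things now and then, are a little off and sometimes report something else, mostly with a low value. They report only what shows in the picture. A call takes as long as a camera call. They do not tell look-alikes from the thing itself.
- boxes_of(target, picture): "uv" ([column, row] in pixels, amid what is visible of it).
- pinpoint(target, picture): "uv" ([column, row] in pixels: a listed point, or the origin of a listed thing).
The state is a dict: "clock": time; "q": joint angles; "qd": joint speeds; "joint_torque": joint torques, N m; "tool_pos": TCP position; "eef_rot": TCP orientation; "contact_force": force on the tool from outside, world axes, zero at the start; "moment": the same for the moment, N m; "opening": opening from 0.0 (shut) to 1.0 (fully open).
Only numpy, scipy, OpenCV 4.12 (cv2) and the standard library are available. Lean on these libraries where they do the work, as an engineer would, in place of code of your own. Each camera call takes 0.05 s, during which the arm holds its last target.

TASK

Lift the loose cover plate off the two pins over the levelling table's wedge bay and lay it, without dropping it, flat on the worktop beside the table. Then take the steel wedge by its upright grip and push it, thin end first, along the bay under the front lip of the hinged platform until the platform has just come off its rests: about 5 mm at the lip, at least 2 and no more than 8. Finish while still gripping the wedge there - do not let go - and leave the other things on the worktop where they are.

Things in the scene. Friction and masses are not known exactly. Their poses are not given: they have to be found in the camera images.
- table: fixed aluminium levelling table, 210 (x) x 100 (y) mm. Origin: on the worktop under its middle line, 120 mm behind its front end; +x runs from the open front of its wedge bay (robot side) to the platform hinge at the back. Bay: x -120 to -14 mm. Platform: x -10 to 85 mm, 100 mm wide, top 38 mm (side rims 43 mm) above the worktop, hinged at x = 75 mm.
- bay_floor (a point): middle of the wedge bay's floor, at x = -67 mm in the table's frame, 12 mm above the worktop; axes as the table's. Side walls 60 mm apart inside, 20 mm thick, tops 36 mm above the worktop; front end open. On the middle of each wall top, 40 mm to either side of this point, stands a pin 8 mm across and 12 mm high.
- cover_handle (a point): middle of the handle bar of the loose aluminium cover plate, 100 x 100 x 5 mm, about 0.25 kg, whose two 10 mm holes sit loosely over the pins; at the start it lies on the bay walls. The bar is 64 mm long along its x axis, 14 mm wide (y), 12 mm high, on two posts; this point is 32 mm above the plate's underside. z is the plate's upward normal.
- wedge_grip (a point): centre of the upright grip of the loose steel wedge (about 0.2 kg), 56 mm above its flat underside. Grip: 24 x 24 mm, 28 to 82 mm above the underside. +x points to the thin end. The wedge is 40 mm wide (y); its back is 12 mm behind this point, its thin edge 82 mm ahead. From 12 mm ahead to the thin edge the top slopes evenly from 28 down to 7 mm high.
- wedge_line (a point): dark line scribed across the wedge's slope, 29 mm ahead of the grip's centre, where the wedge is 23 mm high: right under the platform's lip it means a lift of 5 mm. Ramp and underside are slippery: under the platform's load the wedge slides back out if it is let go.
- platform_lip (a point): middle of the underside of the platform's rounded front lip, a steel bar along y, 4 mm radius, 81 mm from the hinge axis. At rest it lies at x = -6 mm in the table's frame, 30 mm above the worktop (18 mm above the bay floor); it rises with the platform.
- platform (a joint): hinge angle of the platform, rad; 0 = down on its rests, grows as the lip rises (0.062 rad = 5 mm at the lip). Weight and a spring press the lip down with about 8 N; it falls back by itself.
- coverglass_box: small square box, 50 x 50 x 20 mm, origin at the centre of its underside; leave alone
- petri_dish: round dish with lid, 61 mm across, 16 mm high, origin at the centre of its underside; leave alone
- timer: bench timer, 63 x 66 x 30 mm, origin at the centre of its underside; leave alone
- dye_bottle: small bottle, 36 mm diameter, 85 mm high, origin at the centre of its underside; leave alone
There are look-alikes about, which are no part of the job. Leave any pink look-alike of the part that bears cover_handle alone. Leave any red look-alike of the part that bears wedge_grip alone.

How it is judged:
By the outcome, as a careful person would: the job done as asked, in the order asked, and still so for the second after the job is handed in, while the arm keeps its last pose, push and grip.
It also fails if it takes over 61 s, if anything falls off the work surface, if the arm or the gripper's body presses on something with over 40 N, if the wrist force passes 120 N, or if a joint passes its speed limit or range.

## Working session

There is one attempt and no reset: what is moved stays moved. The work goes in short steps, Python scripts to look and compute and a shell command to move; the robot and the scene stay as the last step left them, time stands still between calls to the robot, and variables do not carry over. Pictures are saved under pics/ and viewed, and the job is handed in when it is done.

```bash
ls; mkdir -p pics; cat > h.py <<'E'
import numpy as np, cv2
from plant import *
from scipy.spatial.transform import Rotation as R
def save(p,n): cv2.imwrite(f'pics/{n}.png',cv2.cvtColor(p['frame'],cv2.COLOR_RGB2BGR))
def ray(p,uv):
    K=p['mtx'];d=np.array([(uv[0]-K[0,2])/K[0,0],(uv[1]-K[1,2])/K[1,1]]);s=d.copy()
    for _ in range(20): s=d/(1+p['k1']*(s@s))
    T=np.linalg.inv(p['camera_from_world']);return T[:3,3],T[:3,:3]@np.array([s[0],s[1],1.])
def atz(p,uv,z):
    o,d=ray(p,uv);return o+d*(z-o[2])/d[2]
def atd(p,uv):
    u,v=int(round(uv[0])),int(round(uv[1]));w=p['depth'][max(v-2,0):v+3,max(u-2,0):u+3];w=w[w>0]
    o,d=ray(p,uv);return o+d*np.median(w) if len(w) else None
def proj(p,X):
    c=p['camera_from_world']@np.r_[X,1];s=c[:2]/c[2];s=s*(1+p['k1']*(s@s));K=p['mtx'];return K[0,0]*s[0]+K[0,2],K[1,1]*s[1]+K[1,2]
E
python3 - <<'E'
from h import *
np.set_printoptions(precision=4,suppress=True)
s=get_state();print(s)
for c in ['side','top','wrist']:
    p=snapshot(c);save(p,c+'0')
    print(c,np.linalg.inv(p['camera_from_world'])[:3,3],p['k1'])
    if c=='wrist':continue
    for t in ['bay_floor','cover_handle','wedge_grip','wedge_line','platform_lip','table','coverglass_box','petri_dish','timer','dye_bottle']:
        for r in pinpoint(t,p)[:3]: print(t,np.round(r['uv'],1),round(r['conf'],2),atd(p,r['uv']))
E
```

```text
pics
{'clock': 0.0, 'q': array([-1.2602,  0.69  , -0.1945,  1.5664,  0.1573,  0.9025, -0.2151]), 'qd': array([ 0.0017,  0.0016, -0.0018,  0.0015,  0.0014,  0.0004, -0.0025]), 'joint_torque': array([  0.0001, -52.756 ,  -1.2669, -15.3426,  -0.0526,   0.0065,
         0.0002]), 'tool_pos': array([0.1707, 0.6006, 0.2459]), 'eef_rot': array([ 0.7979,  0.6028, -0.0007,  0.0006]), 'contact_force': array([ 0.7288, -0.0307,  0.3123]), 'moment': array([-0.022 , -0.0155,  0.0231]), 'opening': 0.9980202444770121}
side [0.3771 1.2261 1.1296] -0.1387060779734265
bay_floor [309.3 241.3] 0.69 [ 0.4892 -0.0298  0.0429]
cover_handle [296.7 269.3] 0.92 [0.513  0.1042 0.0348]
cover_handle [309.4 226.2] 0.9 [ 0.4952 -0.0712  0.0752]
wedge_grip [266.7 204.9] 0.68 [ 0.679  -0.2432  0.0171]
wedge_grip [319.2 151.8] 0.63 [ 0.517  -0.6044  0.0607]
wedge_grip [304.1 196.7] 0.53 [ 0.5369 -0.2501  0.0685]
wedge_line [297.3 207.6] 0.81 [ 0.5607 -0.2448  0.0183]
wedge_line [326.7 161.4] 0.79 [ 0.483  -0.6266  0.0023]
wedge_line [216.4 285.6] 0.72 [0.7522 0.2066 0.021 ]
platform_lip [292.1 232.5] 0.75 [ 0.5543 -0.
[... 391 characters left out ...]
_handle [247.2 247. ] 0.84 [ 0.4819 -0.0714  0.0727]
wedge_grip [436.2 233.8] 0.97 [ 0.513  -0.611   0.0715]
wedge_grip [315.7 231.7] 0.82 [ 0.5229 -0.2646  0.0787]
wedge_line [424.1 235.6] 0.93 [ 0.5079 -0.5944  0.0212]
wedge_line [312.1 220.6] 0.84 [ 0.556  -0.26    0.0248]
platform_lip [245.4 221.3] 0.64 [ 0.5554 -0.0643  0.0388]
table [250.9 221.3] 0.96 [ 0.5553 -0.0803  0.0388]
coverglass_box [135.2 238.5] 0.83 [0.5081 0.2629 0.021 ]
petri_dish [133.1 177.5] 0.81 [0.6907 0.2743 0.0147]
petri_dish [248.1 221.8] 0.25 [ 0.5539 -0.0721  0.0388]
timer [314.7 173.9] 0.96 [ 0.6953 -0.2703  0.0229]
timer [161.5 156.2] 0.47 [0.7469 0.1788 0.0529]
wrist [0.0978 0.6222 0.3848] 0.024874296431988605
```

View pics/side0.png

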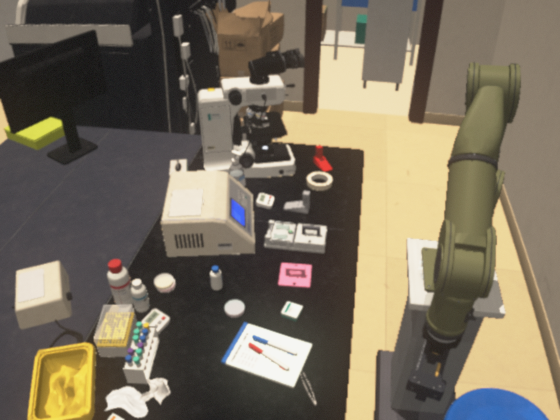

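View pics/top0.png

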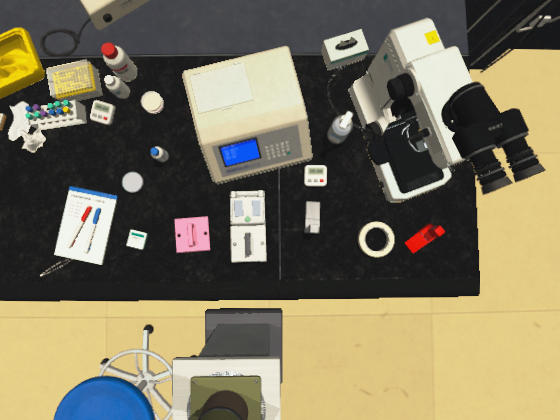

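```bash
python3 - <<'E'
from h import *
p=snapshot('top')
f=p['frame'][160:285,215:340];cv2.imwrite('pics/topz.png',cv2.cvtColor(cv2.resize(f,None,fx=4.7,fy=4.7,interpolation=cv2.INTER_CUBIC),6 and cv2.COLOR_RGB2BGR))
p=snapshot('side')
f=p['frame'][180:260,240:350];cv2.imwrite('pics/sidez.png',cv2.cvtColor(cv2.resize(f,None,fx=7,fy=7,interpolation=cv2.INTER_CUBIC),6 and cv2.COLOR_RGB2BGR))
E
```

```text
(no output)
```

View pics/topz.png

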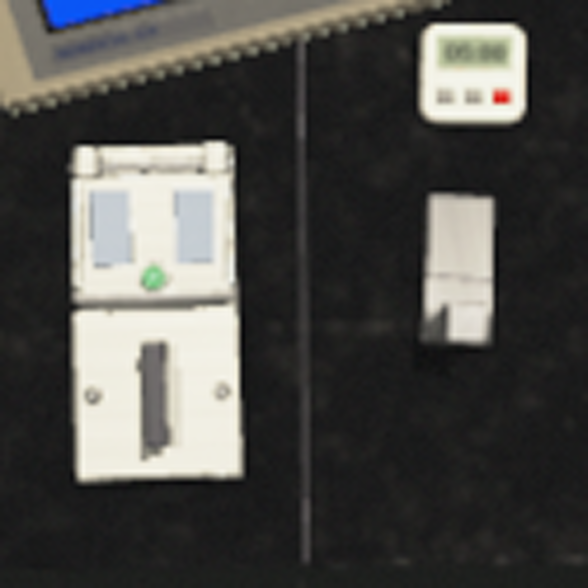

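View pics/sidez.png

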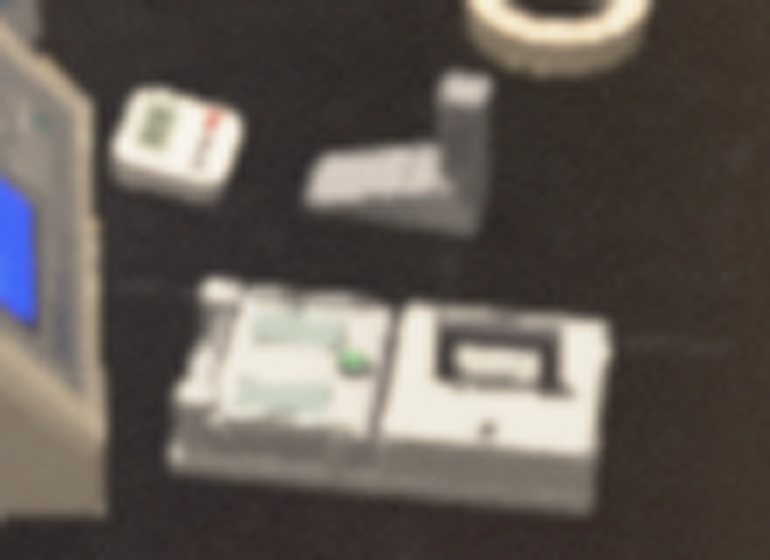

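```bash
python3 -m creep '[{"hand":0.0881,"slide":[0,0.04,-0.02],"turn":-8},{"hand":0.0881,"slide":[0,0.05,-0.02],"turn":-8},{"hand":0.0881,"slide":[-0.05,0.03,0],"turn":0},{"hand":0.0881,"slide":[-0.055,0.02,0],"turn":0},{"hand":0.0881,"slide":[-0.055,0.02,0],"turn":0}]'
python3 -m creep '[{"hand":0.0881,"slide":[-0.055,0.02,0],"turn":0},{"hand":0.0881,"slide":[-0.055,0.02,0],"turn":0},{"hand":0.0881,"slide":[-0.055,0.01,0],"turn":0},{"hand":0.0881,"slide":[-0.055,0.0,0],"turn":0},{"hand":0.0881,"slide":[-0.055,0.0,0],"turn":0}]'
```

```text
clock: 1.88
tool_pos: [0.3301, 0.4218, 0.2868]
eef_rot: [0.706, 0.708, 0.0, 0.0]
contact_force: [0.5, -0.1, 0.4]
opening: 0.997
clock: 2.5
tool_pos: [0.38, 0.147, 0.2869]
eef_rot: [0.706, 0.708, 0.0, 0.0]
contact_force: [0.6, 0.7, 0.2]
opening: 1.002
```

```bash
python3 -m creep '[{"slide":[-0.055,0.03,0],"turn":0,"hand":0.0881},{"slide":[-0.055,0.02,0],"turn":0,"hand":0.0881},{"slide":[-0.055,0.02,0],"turn":0,"hand":0.0881},{"slide":[-0.053,0.01,0],"turn":0,"hand":0.0881},{"slide":[0,0,0],"turn":0,"hand":0.0881}]'
python3 - <<'E'
from h import *
np.set_printoptions(precision=4,suppress=True)
print(get_state()['tool_pos'])
p=snapshot('wrist');save(p,'w1');print(p['camera_from_world'])
for t in ['bay_floor','cover_handle','wedge_grip','wedge_line','platform_lip','table']:
        for r in pinpoint(t,p)[:3]: print(t,np.round(r['uv'],1),round(r['conf'],2),atd(p,r['uv']))
E
```

```text
clock: 3.12
tool_pos: [0.4606, -0.0739, 0.2865]
eef_rot: [0.71, 0.705, -0.001, 0.001]
contact_force: [0.0, 0.9, 0.1]
opening: 0.999
[ 0.4606 -0.0739  0.2865]
[[ 0.0072  1.     -0.0016  0.0708]
 [ 0.9564 -0.0064  0.292  -0.4924]
 [ 0.292  -0.0036 -0.9564  0.2934]
 [ 0.      0.      0.      1.    ]]
cover_handle [286.5 215.4] 0.88 [ 0.4905 -0.0706  0.0739]
cover_handle [419.3 229.7] 0.8 [0.5215 0.0975 0.0378]
wedge_grip [134.2 246.8] 0.69 [ 0.5258 -0.2461  0.0783]
wedge_line [143.6 253.7] 0.85 [ 0.5581 -0.2623  0.0238]
platform_lip [285.8 251.4] 0.88 [ 0.5508 -0.0714  0.0366]
platform_lip [532.8 206.4] 0.29 [0.4968 0.2449 0.0204]
table [288.3 248. ] 0.63 [ 0.5556 -0.0679  0.0135]
```

View pics/w1.png

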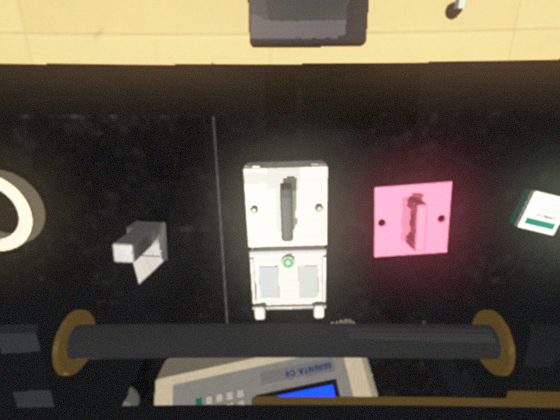

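```bash
cat >> h.py <<'E'
def cloud(p):
    K=p['mtx'];h,w=p['depth'].shape;v,u=np.mgrid[:h,:w]
    a=np.stack([(u-K[0,2])/K[0,0],(v-K[1,2])/K[1,1]],-1);s=a.copy()
    for _ in range(20): s=a/(1+p['k1']*(s**2).sum(-1,keepdims=True))
    d=p['depth'];c=np.concatenate([s*d[...,None],d[...,None]],-1)
    T=np.linalg.inv(p['camera_from_world']);X=c@T[:3,:3].T+T[:3,3];X[d<=0]=np.nan;return X
def rect(X,lo,hi,box):
    m=(X[...,2]>lo)&(X[...,2]<hi)&(X[...,0]>box[0])&(X[...,0]<box[1])&(X[...,1]>box[2])&(X[...,1]<box[3])
    P=X[m];r=cv2.minAreaRect((P[:,:2]*1000).astype(np.float32));return len(P),np.round(r[0],1),np.round(r[1],1),round(r[2],1),P[:,2].mean().round(4)
E
python3 - <<'E'
from h import *
for c in ['wrist','top']:
    p=snapshot(c);X=cloud(p)
    print(c,'handle',rect(X,.062,.085,(.42,.56,-.14,0)))
    print('plate',rect(X,.035,.052,(.40,.537,-.14,0)))
    print('all',rect(X,.030,.2,(.40,.62,-.15,0)))
    print('grip',rect(X,.072,.1,(.42,.62,-.33,-.18)))
    print('wedge',rect(X,.006,.1,(.42,.62,-.33,-.18)))
E
```

```text
wrist handle (668, array([490.4, -70.6]), array([63.6, 13.8]), 0.4, np.float64(0.0733))
plate (5513, array([487.8, -70.7]), array([100. , 100.1]), 1.2, np.float64(0.041))
all (10250, array([529.2, -69.8]), array([182.8, 100.2]), 1.2, np.float64(0.0422))
grip (513, array([ 531.3, -258.1]), array([24.8, 23.9]), 86.9, np.float64(0.0803))
wedge (2288, array([ 566.1, -260.7]), array([40.4, 94. ]), 86.2, np.float64(0.0394))
top handle (69, array([505.7, -72.3]), array([36.8, 14. ]), 0.6, np.float64(0.0727))
plate (470, array([507. , -71.5]), array([99.2, 57.8]), 89.4, np.float64(0.041))
all (1433, array([549. , -71.7]), array([ 99.2, 142.1]), 89.9, np.float64(0.0412))
grip (77, array([ 533.3, -260.1]), array([23.2, 22.5]), 89.4, np.float64(0.0811))
wedge (440, array([ 523.9, -259.3]), array([191.9, 142. ]), 5.0, np.float64(0.0299))
```

```bash
python3 -m creep '[{"slide":[0.003,0.03,0.05],"turn":-1.2,"hand":0.0881},{"slide":[0,0,0.05],"turn":0,"hand":0.0881},{"slide":[0,0,0.05],"turn":0,"hand":0.0881},{"slide":[0,0,0.03],"turn":0,"hand":0.0881},{"slide":[0,0,0],"turn":0,"hand":0.0881}]'
python3 - <<'E'
from h import *
s=get_state();print(s['tool_pos'],R.from_quat(s['eef_rot']).as_matrix())
p=snapshot('wrist');save(p,'w2')
X=cloud(p)
print('handle',rect(X,.062,.085,(.42,.56,-.14,0)))
print('plate',rect(X,.035,.052,(.40,.537,-.14,0)))
p=snapshot('side');save(p,'s2')
E
```

```text
clock: 4.2
tool_pos: [0.4891, -0.0651, 0.1051]
eef_rot: [0.698, 0.716, -0.001, -0.002]
contact_force: [1.4, -0.8, 0.2]
opening: 0.995
[ 0.48905382 -0.06513051  0.10509196] [[-2.48006335e-02  9.99682842e-01 -4.37528349e-03]
 [ 9.99692368e-01  2.48017677e-02  2.05152241e-04]
 [ 3.13601940e-04 -4.36884960e-03 -9.99990407e-01]]
handle (2527, array([490.2, -70.8]), array([63.3, 14. ]), 1.2, np.float64(0.0732))
plate (18199, array([487.9, -70.9]), array([100. , 100.2]), 1.2, np.float64(0.041))
```

View pics/w2.png

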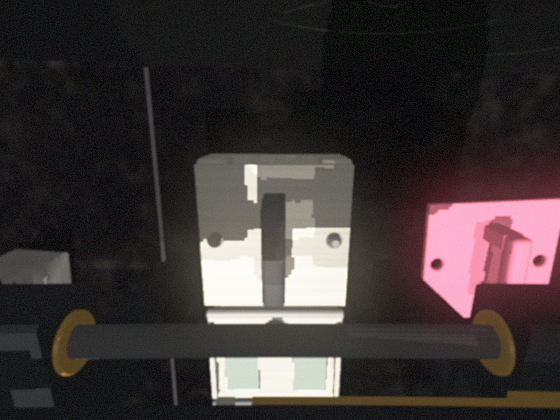

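```bash
python3 -m creep '[{"slide":[-0.006,0.001,0.015],"turn":0,"hand":0.0881},{"slide":[0,0,0.018],"turn":0,"hand":0.0881},{"slide":[0,0,0.015],"turn":0,"hand":0.0881},{"slide":[0,0,0],"turn":0,"hand":0.05}]' 15
python3 -m creep '[{"slide":[0,0,0],"turn":0,"hand":0.03}]'
```

```text
clock: 4.8
tool_pos: [0.491, -0.0719, 0.0579]
eef_rot: [0.699, 0.715, -0.001, -0.0]
contact_force: [0.2, 0.5, -0.0]
opening: 0.911
clock: 4.92
tool_pos: [0.4917, -0.0718, 0.059]
eef_rot: [0.699, 0.715, 0.0, 0.0]
contact_force: [-0.3, 0.8, -0.5]
opening: 0.799
```

```bash
python3 -m creep '[{"slide":[0,0,0.001],"turn":0,"hand":0.03},{"slide":[0,0,0],"turn":0,"hand":0.022},{"slide":[0,0,0],"turn":0,"hand":0.022},{"slide":[0,0,0],"turn":0,"hand":0.022},{"slide":[0,0,0],"turn":0,"hand":0.022}]'
python3 -m creep '[{"slide":[0,0,0],"turn":0,"hand":0.022},{"slide":[0,0,0],"turn":0,"hand":0.018}]'
```

```text
clock: 5.55
tool_pos: [0.4915, -0.0718, 0.0577]
eef_rot: [0.699, 0.715, 0.0, -0.0]
contact_force: [0.2, 0.1, -0.4]
opening: 0.255
clock: 5.8
tool_pos: [0.4915, -0.0718, 0.0577]
eef_rot: [0.699, 0.715, 0.0, -0.0]
contact_force: [-0.3, 0.4, 0.3]
opening: 0.203
```

```bash
python3 -m creep '[{"slide":[0,0,0],"turn":0,"hand":0.0},{"slide":[0,0,0],"turn":0,"hand":0.0},{"slide":[0,0,0],"turn":0,"hand":0.0}]' 20
```

```text
clock: 6.18
tool_pos: [0.4915, -0.0718, 0.0577]
eef_rot: [0.699, 0.715, 0.0, -0.0]
contact_force: [0.1, 1.8, 0.8]
opening: 0.154
```

```bash
python3 -m creep '[{"slide":[0,0,0],"turn":0,"hand":0.0},{"slide":[0,0,-0.006],"turn":0,"hand":0.0},{"slide":[0,0,-0.008],"turn":0,"hand":0.0},{"slide":[0,0,-0.01],"turn":0,"hand":0.0},{"slide":[0,0,0],"turn":0,"hand":0.0}]' 35
python3 -m creep '[{"slide":[0,0,-0.02],"turn":0,"hand":0.0},{"slide":[0,0,-0.03],"turn":0,"hand":0.0},{"slide":[0,0,-0.03],"turn":0,"hand":0.0},{"slide":[0,0,0],"turn":0,"hand":0.0}]'
python3 - <<'E'
from h import *
s=get_state();print(s['tool_pos'])
p=snapshot('wrist');save(p,'w3')
X=cloud(p);print(rect(X,.11,.16,(.40,.6,-.2,.1)))
p=snapshot('side');save(p,'s3')
E
```

```text
clock: 6.8
tool_pos: [0.4921, -0.0719, 0.0827]
eef_rot: [0.699, 0.715, 0.001, 0.001]
contact_force: [1.5, 0.9, -2.1]
opening: 0.148
clock: 7.3
tool_pos: [0.4926, -0.072, 0.1632]
eef_rot: [0.699, 0.715, 0.001, 0.002]
contact_force: [0.1, -0.2, -3.1]
opening: 0.148
[ 0.49263663 -0.07196312  0.1632101 ]
(18010, array([483.8, -71.7]), array([ 83.5, 100.4]), 1.4, np.float64(0.1465))
```

View pics/w3.png

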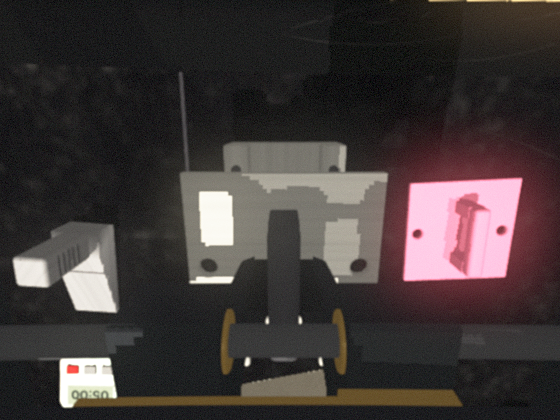

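View pics/s3.png

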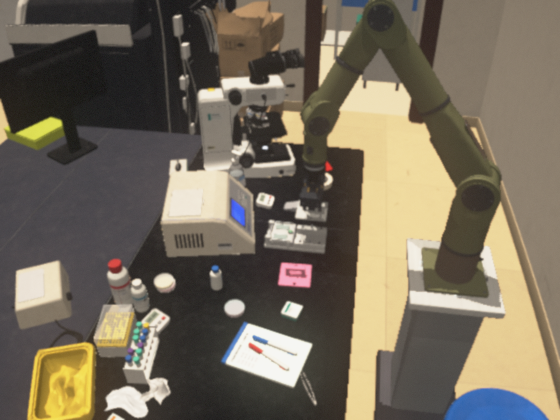

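```bash
python3 - <<'E'
from h import *
p=snapshot('top');X=cloud(p)
for v in range(268,300,3): print(v,X[v,290].round(3),X[v,310].round(3))
E
python3 -m creep '[{"slide":[-0.02,-0.006,0],"turn":0,"hand":0.0},{"slide":[-0.035,-0.01,0],"turn":0,"hand":0.0},{"slide":[-0.035,-0.01,0],"turn":0,"hand":0.0},{"slide":[-0.023,-0.008,0],"turn":0,"hand":0.0},{"slide":[0,0,0],"turn":0,"hand":0.0}]'
```

```text
268 [ 0.416 -0.194  0.003] [ 0.415 -0.254  0.003]
271 [ 0.407 -0.194  0.   ] [ 0.406 -0.254  0.001]
274 [ 0.398 -0.194 -0.   ] [ 0.397 -0.254 -0.   ]
277 [ 0.389 -0.194 -0.003] [ 0.389 -0.253  0.001]
280 [ 0.38  -0.194  0.001] [ 0.379 -0.253 -0.   ]
283 [ 0.371 -0.194 -0.004] [ 0.371 -0.253  0.001]
286 [ 0.363 -0.193  0.003] [ 0.361 -0.253 -0.002]
289 [ 0.354 -0.193  0.003] [ 0.353 -0.253 -0.001]
292 [ 0.345 -0.193 -0.001] [ 0.344 -0.253  0.002]
295 [ 0.335 -0.193 -0.003] [ 0.335 -0.253 -0.002]
298 [ 0.326 -0.193 -0.004] [ 0.325 -0.254 -0.01 ]
clock: 8.07
tool_pos: [0.4583, -0.1875, 0.1603]
eef_rot: [0.7, 0.714, -0.001, -0.001]
contact_force: [-0.3, 1.2, -2.4]
opening: 0.151
```

```bash
python3 -m creep '[{"slide":[0.001,0,0.03],"turn":0,"hand":0.0},{"slide":[0.001,0,0.04],"turn":0,"hand":0.0},{"slide":[0,0,0.035],"turn":0,"hand":0.0},{"slide":[0,0,0.02],"turn":0,"hand":0.0},{"slide":[0,0,0],"turn":0,"hand":0.0}]'
python3 - <<'E'
from h import *
s=get_state();print(s['tool_pos'],R.from_quat(s['eef_rot']).as_matrix()[:,2])
p=snapshot('wrist');save(p,'w4')
X=cloud(p);print(rect(X,.004,.03,(.38,.515,-.25,-.125)))
E
```

```text
clock: 8.7
tool_pos: [0.4595, -0.1814, 0.0349]
eef_rot: [0.698, 0.716, -0.0, -0.002]
contact_force: [0.4, 0.8, -2.2]
opening: 0.152
[ 0.45945634 -0.18140347  0.03489104] [-0.00344257  0.00196828 -0.99999214]
(17905, array([ 450.4, -181.1]), array([ 83.5, 100.3]), 1.6, np.float64(0.0184))
```

View pics/w4.png

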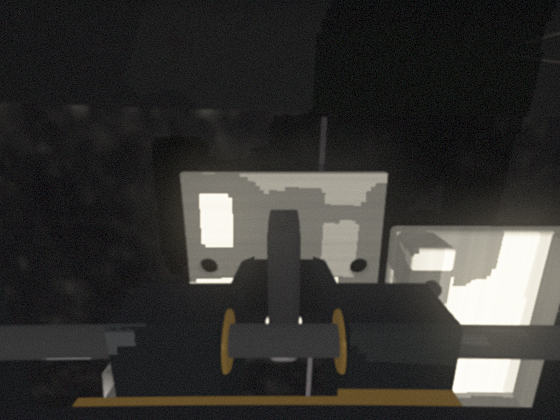

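```bash
python3 -m creep '[{"slide":[-0.002,0,0.006],"turn":0,"hand":0.0},{"slide":[0,0,0.004],"turn":0,"hand":0.0},{"slide":[0,0,0.002],"turn":0,"hand":0.0},{"slide":[0,0,0],"turn":0,"hand":0.0}]'
python3 -m creep '[{"slide":[0,0,0.001],"turn":0,"hand":0.0},{"slide":[0,0,0],"turn":0,"hand":0.0}]'
```

```text
clock: 9.25
tool_pos: [0.4602, -0.1856, 0.0248]
eef_rot: [0.699, 0.715, 0.0, 0.0]
contact_force: [0.0, -0.2, -3.1]
opening: 0.152
clock: 9.5
tool_pos: [0.4601, -0.1855, 0.0237]
eef_rot: [0.699, 0.715, 0.0, 0.0]
contact_force: [-0.3, 0.1, -2.3]
opening: 0.149
```

```bash
python3 -m creep '[{"slide":[0,0,0.001],"turn":0,"hand":0.0},{"slide":[0,0,0],"turn":0,"hand":0.0}]'
python3 -m creep '[{"slide":[0,0,0.001],"turn":0,"hand":0.0},{"slide":[0,0,0],"turn":0,"hand":0.0}]'
```

```text
clock: 9.75
tool_pos: [0.4601, -0.1855, 0.0227]
eef_rot: [0.699, 0.715, 0.0, -0.0]
contact_force: [-0.0, 0.6, -3.0]
opening: 0.151
clock: 10.0
tool_pos: [0.4602, -0.1856, 0.0217]
eef_rot: [0.699, 0.715, 0.0, 0.0]
contact_force: [0.4, -1.5, -1.3]
opening: 0.152
```

Contact beginning (−3 → −1.3 N).

```bash
python3 -m creep '[{"slide":[0,0,0.001],"turn":0,"hand":0.0},{"slide":[0,0,0],"turn":0,"hand":0.0}]'
```

```text
clock: 10.25
tool_pos: [0.4602, -0.1855, 0.0216]
eef_rot: [0.699, 0.715, 0.0, 0.0]
contact_force: [-1.3, 0.3, 9.6]
opening: 0.149
```

```bash
python3 -m creep '[{"slide":[0,0,-0.0007],"turn":0,"hand":0.0},{"slide":[0,0,0],"turn":0,"hand":0.018},{"slide":[0,0,0],"turn":0,"hand":0.03},{"slide":[0,0,0],"turn":0,"hand":0.04},{"slide":[0,0,0],"turn":0,"hand":0.05}]'
python3 -m creep '[{"slide":[0,0,0],"turn":0,"hand":0.06},{"slide":[0,0,-0.015],"turn":0,"hand":0.07},{"slide":[0,0,-0.05],"turn":0,"hand":0.0881},{"slide":[0,0,-0.05],"turn":0,"hand":0.0881},{"slide":[0,0,-0.05],"turn":0,"hand":0.0881}]'
python3 -m creep '[{"slide":[0,0,-0.04],"turn":0,"hand":0.0881},{"slide":[-0.02,0,-0.04],"turn":0,"hand":0.0881},{"slide":[0,0,0],"turn":0,"hand":0.0881}]'
python3 - <<'E'
from h import *
s=get_state();print(s['tool_pos'])
p=snapshot('wrist');save(p,'w5')
X=cloud(p)
print('plate',rect(X,.003,.012,(.38,.515,-.25,-.125)))
print('grip',rect(X,.072,.1,(.42,.62,-.33,-.18)))
print('wedge',rect(X,.006,.1,(.515,.65,-.33,-.18)))
print('pins/walls',rect(X,.032,.05,(.40,.537,-.125,-.01)))
print('all',rect(X,.032,.05,(.40,.7,-.125,-.01)))
print('pins',rect(X,.043,.06,(.40,.537,-.125,-.01)))
print('pinL',rect(X,.043,.06,(.40,.537,-.07,-.01)))
print('pinR',rect(X,.043,.06,(.40,.537,-.125,-.07)))
for t in ['bay_floor','wedge_grip','wedge_line','platform_lip']:
        for r in pinpoint(t,p)[:3]: print(t,np.round(r['uv'],1),round(r['conf'],2),atd(p,r['uv']))
E
```

```text
clock: 10.88
tool_pos: [0.4601, -0.1855, 0.0213]
eef_rot: [0.699, 0.715, 0.0, -0.0]
contact_force: [-0.2, 0.9, -0.4]
opening: 0.519
clock: 11.5
tool_pos: [0.4596, -0.1857, 0.189]
eef_rot: [0.699, 0.715, -0.0, 0.0]
contact_force: [0.6, -0.8, -1.0]
opening: 1.004
clock: 11.88
tool_pos: [0.4617, -0.2076, 0.27]
eef_rot: [0.7, 0.714, 0.001, 0.004]
contact_force: [0.3, 0.5, 0.3]
opening: 0.999
[ 0.46172174 -0.20762891  0.26996749]
plate (5432, array([ 445.7, -185.1]), array([128.5, 100.2]), 1.2, np.float64(0.0051))
grip (483, array([ 531.5, -258.3]), array([23.6, 24.5]), 86.6, np.float64(0.0809))
wedge (1999, array([ 566.5, -260.5]), array([40. , 94.7]), 86.5, np.float64(0.038))
pins/walls (2827, array([487.9, -70.7]), array([100.1, 101.1]), 1.1, np.float64(0.0363))
all (5270, array([568.5, -68.9]), array([261.5, 101.2]), 1.2, np.float64(0.0375))
pins (77, array([490.7, -71.1]), array([ 7.7, 87.4]), 1.3, np.float64(0.0467))
pinL (39, array([489.2, -31.2]), array([7. , 7.1]), 63.8, np.float64(0.0467))
pinR (38, array([ 491.2, -111.1]), array([7.2, 6.5]), 46.3, np.float64(0.0467))
bay_floor [391.5 203.9] 0.63 [ 0.48880238 -0.07075929  0.01230109]
bay_floor [303.1 183.6] 0.2 [ 0.45982127 -0.18507492  0.03773934]
wedge_grip [239.2 249.3] 0.6 [ 0.52526887 -0.25491873  0.08184367]
wedge_line [238.8 257.1] 0.68 [ 0.534532   -0.25552959  0.08194706]
platform_lip [390.7 255.2] 0.64 [ 0.54882168 -0.07209303  0.03597514]
```

View pics/w5.png

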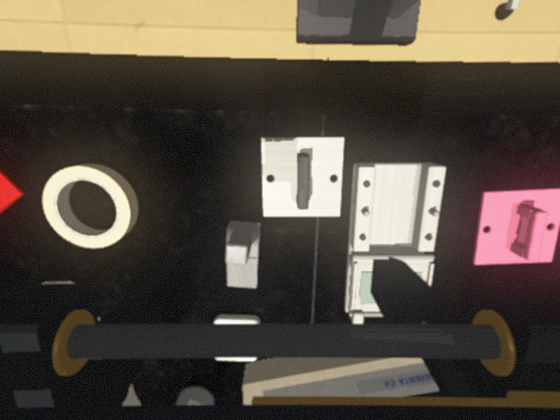

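```bash
python3 -m creep '[{"slide":[-0.025,0.035,0],"turn":4.6,"hand":0.0881},{"slide":[-0.025,0.035,0.03],"turn":0,"hand":0.0881},{"slide":[0,0,0.05],"turn":0,"hand":0.0881},{"slide":[0,0,0.04],"turn":0,"hand":0.0881},{"slide":[0,0,0],"turn":0,"hand":0.0881}]' 40
python3 - <<'E'
from h import *
s=get_state();print(s['tool_pos'],R.from_quat(s['eef_rot']).as_matrix())
p=snapshot('wrist');save(p,'w6')
X=cloud(p)
print('grip',rect(X,.072,.1,(.42,.62,-.33,-.18)))
print('wedge',rect(X,.006,.1,(.515,.65,-.33,-.18)))
E
```

```text
clock: 12.75
tool_pos: [0.527, -0.2551, 0.1428]
eef_rot: [0.726, 0.687, -0.002, -0.004]
contact_force: [-0.1, 0.3, 0.2]
opening: 1.001
[ 0.52699827 -0.25505165  0.14281439] [[ 0.05546949  0.99842642 -0.00823565]
 [ 0.9984561  -0.05544322  0.00338496]
 [ 0.00292302 -0.0084107  -0.99996036]]
grip (1275, array([ 531.5, -258.8]), array([23.8, 23.5]), 86.9, np.float64(0.0811))
wedge (4379, array([ 567. , -260.7]), array([40.1, 94.6]), 86.6, np.float64(0.0403))
```

View pics/w6.png

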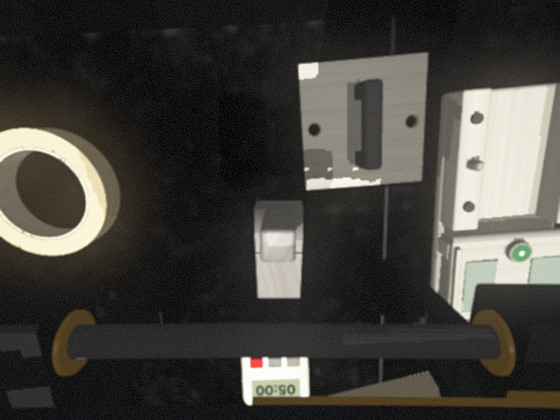

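```bash
python3 -m creep '[{"slide":[-0.003,0.003,0.03],"turn":0,"hand":0.0881},{"slide":[0,0,0.03],"turn":0,"hand":0.0881},{"slide":[0,0,0.02],"turn":0,"hand":0.08},{"slide":[0,0,0.014],"turn":0,"hand":0.08},{"slide":[0,0,0],"turn":0,"hand":0.06}]' 15
```

```text
clock: 13.42
tool_pos: [0.5329, -0.2598, 0.0528]
eef_rot: [0.727, 0.687, 0.0, 0.0]
contact_force: [0.7, -0.3, 0.0]
opening: 0.821
```

```bash
python3 -m creep '[{"slide":[0.001,-0.001,0.003],"turn":0,"hand":0.04},{"slide":[0,0,0],"turn":0,"hand":0.03},{"slide":[0,0,0],"turn":0,"hand":0.03},{"slide":[0,0,0],"turn":0,"hand":0.0},{"slide":[0,0,0],"turn":0,"hand":0.0}]' 15
python3 -m creep '[{"slide":[0,0,0],"turn":0,"hand":0.0},{"slide":[0,0,0],"turn":0,"hand":0.0},{"slide":[0,0,0],"turn":0,"hand":0.0}]' 50
```

```text
clock: 14.05
tool_pos: [0.5316, -0.2589, 0.0495]
eef_rot: [0.727, 0.687, 0.0, 0.0]
contact_force: [-0.1, -0.7, 2.7]
opening: 0.27
clock: 14.42
tool_pos: [0.5316, -0.2588, 0.0495]
eef_rot: [0.727, 0.687, 0.0, 0.0]
contact_force: [-0.0, 0.4, 1.7]
opening: 0.269
```

```bash
python3 -m creep '[{"slide":[0,0,-0.01],"turn":0,"hand":0.0},{"slide":[0,0,-0.03],"turn":0,"hand":0.0},{"slide":[0,0,-0.04],"turn":0,"hand":0.0},{"slide":[0.02,-0.02,-0.01],"turn":-4.5,"hand":0.0},{"slide":[0.04,-0.03,0],"turn":0,"hand":0.0}]'
python3 -m creep '[{"slide":[0.04,-0.02,0],"turn":0,"hand":0.0},{"slide":[0.04,-0.01,0],"turn":0,"hand":0.0},{"slide":[0.04,0,0],"turn":0,"hand":0.0},{"slide":[0,0,0],"turn":0,"hand":0.0}]'
python3 - <<'E'
from h import *
s=get_state();print(s['tool_pos'],R.from_quat(s['eef_rot']).as_matrix()[:,0])
p=snapshot('wrist');save(p,'w7');X=cloud(p)
print('wedge',rect(X,.085,.13,(.42,.57,-.13,-.02)))
p=snapshot('side');save(p,'s7');p=snapshot('top');save(p,'t7')
E
```

```text
clock: 15.05
tool_pos: [0.4829, -0.1993, 0.1407]
eef_rot: [0.7, 0.714, 0.001, 0.002]
contact_force: [0.4, 1.4, -2.6]
opening: 0.269
clock: 15.55
tool_pos: [0.4495, -0.0752, 0.1399]
eef_rot: [0.697, 0.717, 0.001, -0.001]
contact_force: [1.0, -0.7, -0.5]
opening: 0.271
[ 0.44954282 -0.07518537  0.13990236] [-0.02863644  0.99958769  0.00209669]
wedge (2321, array([485.2, -74. ]), array([95.2, 40.1]), 1.2, np.float64(0.1099))
```

View pics/w7.png

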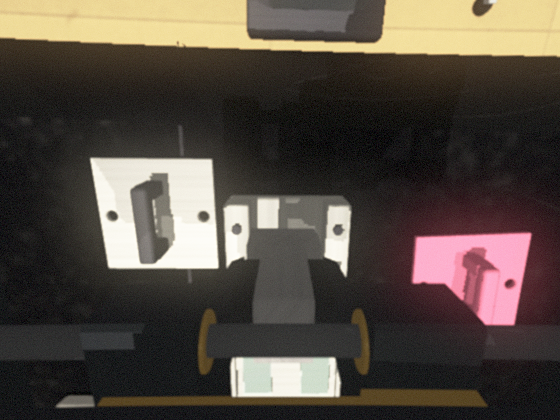

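View pics/s7.png

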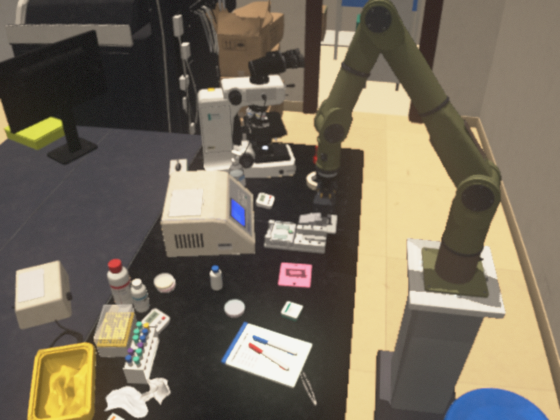

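```bash
python3 -m creep '[{"slide":[0.003,0.002,0.02],"turn":0,"hand":0.0},{"slide":[0,0,0.025],"turn":0,"hand":0.0},{"slide":[0,0,0],"turn":0,"hand":0.0}]'
python3 - <<'E'
from h import *
s=get_state();print(s['tool_pos'],R.from_quat(s['eef_rot']).as_matrix()[:,0],R.from_quat(s['eef_rot']).as_matrix()[:,2])
p=snapshot('wrist');X=cloud(p)
print('wedge',rect(X,.05,.095,(.42,.57,-.13,-.02)))
E
```

```text
clock: 16.08
tool_pos: [0.4502, -0.0773, 0.0934]
eef_rot: [0.7, 0.714, -0.001, -0.001]
contact_force: [-0.1, 0.5, -2.7]
opening: 0.272
[ 0.45024842 -0.07732697  0.09336524] [-1.96002854e-02  9.99807625e-01 -7.36295894e-04] [-3.15728346e-03 -7.98329225e-04 -9.99994697e-01]
wedge (3018, array([485.3, -76.2]), array([94.7, 51. ]), 1.2, np.float64(0.0731))
```

```bash
python3 -m creep '[{"slide":[0.005,0.001,0],"turn":0,"hand":0.0},{"slide":[0,0,0],"turn":0,"hand":0.0},{"slide":[0,0,0],"turn":0,"hand":0.0}]'
python3 - <<'E'
from h import *
s=get_state();print(s['tool_pos'],R.from_quat(s['eef_rot']).as_matrix()[:,0],R.from_quat(s['eef_rot']).as_matrix()[:,2])
p=snapshot('wrist');X=cloud(p);save(p,'w8')
print('wedge',rect(X,.055,.095,(.42,.57,-.13,-.02)))
E
```

```text
clock: 16.5
tool_pos: [0.4524, -0.071, 0.0949]
eef_rot: [0.699, 0.715, 0.0, 0.0]
contact_force: [-0.3, 0.9, -2.0]
opening: 0.265
[ 0.45239107 -0.07100056  0.09490936] [-2.16771227e-02  9.99765022e-01 -5.27826489e-05] [ 9.35435290e-04 -3.25127200e-05 -9.99999562e-01]
wedge (2444, array([485.1, -69.9]), array([89.4, 50.7]), 0.9, np.float64(0.0769))
```

View pics/w8.png

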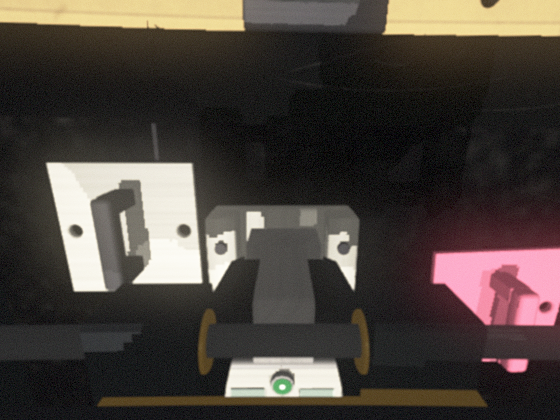

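```bash
python3 -m creep '[{"slide":[-0.001,0,0.012],"turn":0,"hand":0.0},{"slide":[0,0,0.012],"turn":0,"hand":0.0},{"slide":[0,0,0.006],"turn":0,"hand":0.0},{"slide":[0,0,0],"turn":0,"hand":0.0}]'
python3 -m creep '[{"slide":[0,0,0.0015],"turn":0,"hand":0.0},{"slide":[0,0,0],"turn":0,"hand":0.0}]'
```

```text
clock: 17.05
tool_pos: [0.4517, -0.0718, 0.0636]
eef_rot: [0.699, 0.715, -0.001, -0.001]
contact_force: [0.1, -0.5, -1.2]
opening: 0.263
clock: 17.3
tool_pos: [0.4522, -0.0719, 0.063]
eef_rot: [0.699, 0.715, 0.0, 0.0]
contact_force: [0.2, -1.1, -2.4]
opening: 0.267
```

```bash
python3 -m creep '[{"slide":[0,0,0.001],"turn":0,"hand":0.0},{"slide":[0,0,0],"turn":0,"hand":0.0}]'
python3 -m creep '[{"slide":[0,0,0.001],"turn":0,"hand":0.0},{"slide":[0,0,0],"turn":0,"hand":0.0}]'
```

```text
clock: 17.55
tool_pos: [0.4522, -0.072, 0.062]
eef_rot: [0.699, 0.715, 0.0, 0.0]
contact_force: [0.1, 0.3, -2.1]
opening: 0.265
clock: 17.8
tool_pos: [0.4522, -0.072, 0.0614]
eef_rot: [0.699, 0.715, 0.0, 0.0]
contact_force: [-0.7, 0.1, 4.5]
opening: 0.269
```

```bash
python3 -m creep '[{"slide":[0,0.01,0],"turn":0,"hand":0.0},{"slide":[0,0.015,0],"turn":0,"hand":0.0},{"slide":[0,0.015,0],"turn":0,"hand":0.0},{"slide":[0,0.005,0],"turn":0,"hand":0.0},{"slide":[0,0,0],"turn":0,"hand":0.0}]' 55
python3 - <<'E'
from h import *
s=get_state();print(s['tool_pos'])
p=snapshot('side');save(p,'s9');X=cloud(p)
m=(X[...,0]>.56)&(X[...,0]<.66)&(X[...,1]<-.02)&(X[...,1]>-.12)&(X[...,2]>.03)&(X[...,2]<.06)
P=X[m];A=np.c_[P[:,:2],np.ones(len(P))];print(len(P),np.linalg.lstsq(A,P[:,2],rcond=None)[0])
f=p['frame'][180:260,240:350];cv2.imwrite('pics/s9z.png',cv2.cvtColor(cv2.resize(f,None,fx=7,fy=7,interpolation=cv2.INTER_CUBIC),cv2.COLOR_RGB2BGR))
p=snapshot('wrist');save(p,'w9')
E
```

```text
clock: 18.42
tool_pos: [0.4982, -0.071, 0.0614]
eef_rot: [0.699, 0.715, 0.001, 0.001]
contact_force: [-0.3, -0.4, 5.0]
opening: 0.265
[ 0.49822437 -0.07096207  0.06141598]
434 [ 0.02086629 -0.01901386  0.02842036]
```

View pics/s9z.png

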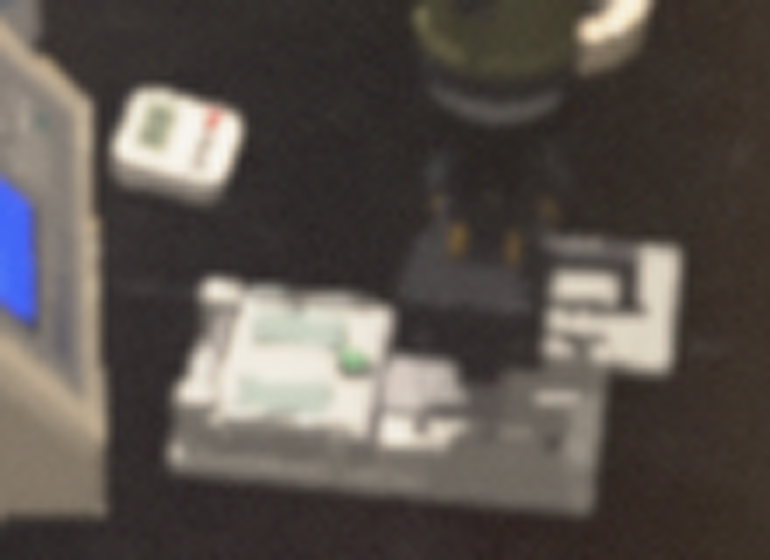

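View pics/w9.png

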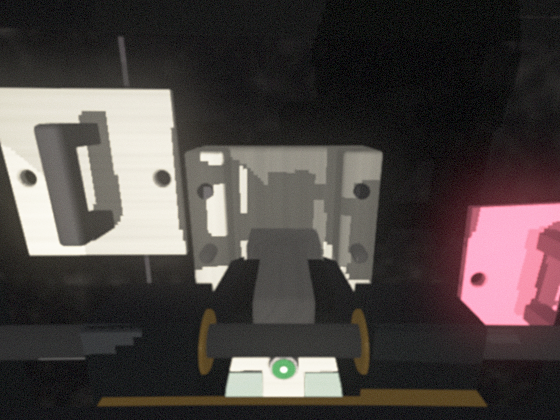

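```bash
for i in 1; do python3 -m creep '[{"slide":[0,0.003,0],"turn":0,"hand":0.0},{"slide":[0,0,0],"turn":0,"hand":0.0}]'; python3 -m creep '[{"slide":[0,0.002,0],"turn":0,"hand":0.0},{"slide":[0,0,0],"turn":0,"hand":0.0}]'; python3 -m creep '[{"slide":[0,0.002,0],"turn":0,"hand":0.0},{"slide":[0,0,0],"turn":0,"hand":0.0}]'; python3 -m creep '[{"slide":[0,0.002,0],"turn":0,"hand":0.0},{"slide":[0,0,0],"turn":0,"hand":0.0}]';python3 -m creep '[{"slide":[0,0.002,0],"turn":0,"hand":0.0},{"slide":[0,0,0],"turn":0,"hand":0.0}]'; done
```

```text
clock: 18.77
tool_pos: [0.5004, -0.071, 0.0614]
eef_rot: [0.699, 0.715, 0.0, 0.0]
contact_force: [-0.5, -1.0, 4.9]
opening: 0.265
clock: 19.02
tool_pos: [0.5022, -0.0709, 0.0614]
eef_rot: [0.699, 0.715, 0.0, 0.0]
contact_force: [0.2, -0.8, 6.3]
opening: 0.27
clock: 19.27
tool_pos: [0.5042, -0.0709, 0.0614]
eef_rot: [0.699, 0.715, 0.0, 0.0]
contact_force: [-0.6, 0.5, 5.8]
opening: 0.266
clock: 19.52
tool_pos: [0.5054, -0.0709, 0.0614]
eef_rot: [0.699, 0.715, -0.0, -0.0]
contact_force: [-0.7, -0.3, 7.0]
opening: 0.269
clock: 19.77
tool_pos: [0.5058, -0.071, 0.0614]
eef_rot: [0.699, 0.715, -0.002, -0.001]
contact_force: [-4.1, -0.2, 10.9]
opening: 0.267
```

```bash
python3 -m creep '[{"slide":[0,0.003,0],"turn":0,"hand":0.0},{"slide":[0,0,0],"turn":0,"hand":0.0}]'; python3 -m creep '[{"slide":[0,0.003,0],"turn":0,"hand":0.0},{"slide":[0,0,0],"turn":0,"hand":0.0}]'
```

```text
clock: 20.02
tool_pos: [0.5084, -0.0711, 0.0614]
eef_rot: [0.7, 0.715, -0.002, -0.001]
contact_force: [-5.8, -0.4, 11.9]
opening: 0.268
clock: 20.27
tool_pos: [0.5113, -0.0711, 0.0614]
eef_rot: [0.7, 0.715, -0.002, -0.001]
contact_force: [-5.8, 0.4, 11.1]
opening: 0.264
```

```bash
python3 -m creep '[{"slide":[0,0.003,0],"turn":0,"hand":0.0},{"slide":[0,0,0],"turn":0,"hand":0.0},{"slide":[0,0.003,0],"turn":0,"hand":0.0},{"slide":[0,0,0],"turn":0,"hand":0.0}]'; python3 -m creep '[{"slide":[0,0.003,0],"turn":0,"hand":0.0},{"slide":[0,0,0],"turn":0,"hand":0.0}]'
python3 - <<'E'
from h import *
s=get_state();print(s['tool_pos'])
for c in ['side','top','wrist']:
    p=snapshot(c);save(p,c+'10');X=cloud(p)
    m=(X[...,0]>.56)&(X[...,0]<.615)&(X[...,1]<-.04)&(X[...,1]>-.10)&(X[...,2]>.03)&(X[...,2]<.06)
    P=X[m]
    if len(P)>10: A=np.c_[P[:,:2],np.ones(len(P))];print(c,len(P),np.linalg.lstsq(A,P[:,2],rcond=None)[0])
    if c=='side':
        f=p['frame'][180:260,240:350];cv2.imwrite('pics/s10z.png',cv2.cvtColor(cv2.resize(f,None,fx=7,fy=7,interpolation=cv2.INTER_CUBIC),cv2.COLOR_RGB2BGR))
E
```

```text
clock: 20.78
tool_pos: [0.5173, -0.071, 0.0614]
eef_rot: [0.7, 0.715, -0.002, -0.001]
contact_force: [-3.7, -0.6, 11.0]
opening: 0.268
clock: 21.02
tool_pos: [0.5202, -0.071, 0.0614]
eef_rot: [0.7, 0.715, -0.002, -0.001]
contact_force: [-5.8, -0.3, 11.3]
opening: 0.268
[ 0.52022472 -0.07095185  0.06139468]
side 158 [-0.07974096 -0.02225161  0.08970817]
top 191 [-0.05446669  0.00680044  0.07396033]
wrist 3787 [-0.06774008 -0.00317464  0.08075945]
```

View pics/s10z.png

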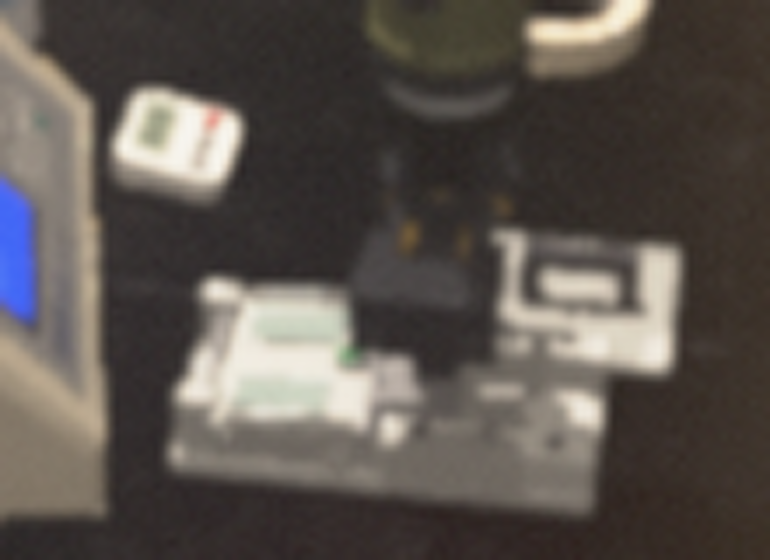

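```bash
python3 -m creep '[{"slide":[0,0,0],"turn":0,"hand":0.0},{"slide":[0,0,0],"turn":0,"hand":0.0},{"slide":[0,0,0],"turn":0,"hand":0.0},{"slide":[0,0,0],"turn":0,"hand":0.0}]'
python3 - <<'E'
from h import *
p=snapshot('wrist');save(p,'w11');X=cloud(p)
for b in [(.562,.615),(.556,.60),(.565,.605)]:
    m=(X[...,0]>b[0])&(X[...,0]<b[1])&(X[...,1]<-.04)&(X[...,1]>-.10)&(X[...,2]>.036)&(X[...,2]<.048)
    P=X[m];A=np.c_[P[:,:2],np.ones(len(P))];c=np.linalg.lstsq(A,P[:,2],rcond=None)[0];print(c,c@[.5512,-.07,1],c@[.632,-.07,1])
print('plate',rect(X,.003,.012,(.40,.52,-.25,-.125)))
p=snapshot('top');save(p,'t11')
for t in ['coverglass_box','petri_dish','timer','dye_bottle']:
    for r in pinpoint(t,p)[:1]: print(t,np.round(r['uv'],1),round(r['conf'],2),atd(p,r['uv']))
E
```

```text
clock: 21.68
tool_pos: [0.5203, -0.071, 0.0614]
eef_rot: [0.7, 0.715, -0.002, -0.001]
contact_force: [-4.9, -0.0, 10.9]
opening: 0.27
[-0.06695216 -0.00260168  0.08031874] 0.04359682523147163 0.03818709039482221
[-0.06378354 -0.00201052  0.07849408] 0.043477331403825585 0.03832362175983592
[-0.06332685 -0.00199714  0.07822731] 0.04346135055032489 0.03834454143630083
plate (23827, array([ 459.7, -185.6]), array([100.7, 102.3]), 1.2, np.float64(0.0051))
coverglass_box [138.4 236.1] 0.85 [0.51510212 0.25360743 0.02067167]
petri_dish [130.7 182.5] 0.78 [0.67548785 0.28094123 0.01576565]
timer [314.9 175.3] 0.8 [ 0.69118311 -0.27085216  0.02233266]
dye_bottle [162.8 156.2] 0.62 [0.74839879 0.17714453 0.04508638]
```

View pics/t11.png

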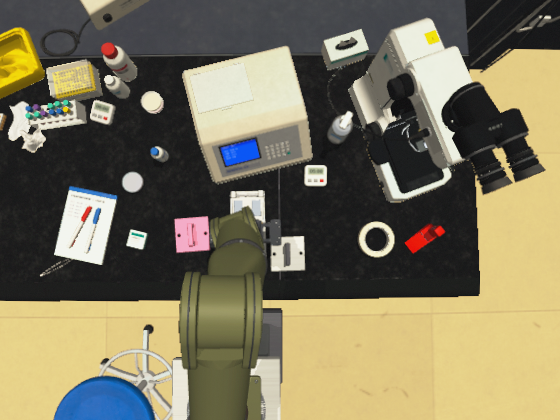

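The lift is about 5 mm and steady, the plate lies flat at about (288, 254), and the other things look the same as in the first top picture.

```bash
python3 -c "
from plant import *
print(finish_job()); s=get_state(); print(s['tool_pos'],s['contact_force'],s['opening'])"
```

```text
the job is handed in; nothing more can be done
None
the job is handed in; nothing more can be done
```

I've handed the job in at about 22 s: the cover plate lies flat beside the table, and the wedge is holding the platform up with the gripper still closed on it. `finish_job` gives no verdict, so this rests on my own checks.

- **Cover plate:** I lifted it straight off the pins and set it down at about (0.460, -0.186). It touched down gently, pressing about 10 N before I let go. In the last check its top was level at 5 mm, about 15 mm from the table.
- **Wedge:** I took it by its grip, set it on the bay floor and pushed it in thin end first. The grip ended at x = 0.520 m, with about 55 N of grip, 5 N pushing back and 11 N upward on the tool.
- **Platform lift:** It held steady in the half second before I handed in.

| How measured | Lift at the lip |
|---|---|
| Wedge travel since first contact | about 4.4 mm |
| Slope of the platform in the wrist camera's depth | about 5.1–5.5 mm |

The two estimates differ by about 1 mm, but both are within the 2–8 mm allowed.

- **Other things:** By eye, the pink plate, red wedge, box, dish, timer and bottle look the same in the first and last top pictures. The network's points for these moved by up to about 16 mm between the pictures. I took that as its own scatter and did not measure it further.

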